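# Put the globe lamps away in the lamp drawer

## Task

Put the two glass globe lamps away: pull the drawer of the grey bench unit well out, lower each lamp gently, cap up, into the bay that fits it (big lamp in the wide bay, small lamp in the narrow one) until it sits in the hole of the pad, and let go only once you feel it rest, never dropping it or pressing it down hard. Then push the drawer smoothly and fully shut with both lamps standing in it, and leave the other things on the bench where they are.

Things in the scene. Friction and masses are not known exactly. Their poses are not given: they have to be found in the camera images.
- unit: Grey sheet-steel drawer unit standing on the bench, fixed: 222 mm wide, 250 mm deep, 172 mm high, with one deep drawer. Origin on the bench under the middle of its front; its x axis points from the front to the back of the unit, y to the left along the front, z up. The drawer slides out along minus x, towards the robot.
- drawer (a joint): How far the drawer is pulled out, in metres: 0 shut, 0.200 fully out (end stop). It slides with about 2 N of friction and stays where it is left. Its front panel, 148 mm high, has its top edge 160 mm above the bench. The bays are 95 mm deep and 158 mm long from front to back; the sides and the 3 mm divider end 113 mm above the bench. Behind them lies a small rear bin that is not used.
- handle (a point): Middle of the drawer's steel bow handle: a round bar 10 mm thick and 110 mm long, level and parallel to the front, its centre line 45 mm out from the front panel and 138 mm above the bench. There is nothing above it. Moves with the drawer.
- bay_wide (a point): Middle of the floor of the drawer's wide bay (left, 109 mm across), 18 mm above the bench, 81 mm behind the rear of the front panel. Above it lies a black foam-rubber pad (gives 1 mm per 3 N) with a 50 mm round hole centred here, in which the big lamp's globe sits 9 mm deep. The pad's top is 18 to 36 mm above this point, different each time: feel for it. Moves with the drawer; axes as the unit's.
- bay_narrow (a point): Middle of the floor of the drawer's narrow bay (right, 83 mm across), 18 mm above the bench, 81 mm behind the rear of the front panel. Above it lies a black foam-rubber pad (gives 1 mm per 3 N) with a 32 mm round hole centred here, in which the small lamp's globe sits 7 mm deep. The pad's top is 44 to 62 mm above this point, different each time: feel for it. Moves with the drawer; axes as the unit's.
- lamp_big_mid (a point): Big opal glass globe lamp, 112 mm tall, 0.11 kg, standing globe down and cap up on a black rubber rest ring (80 mm across, 20 mm high). This point is on its axis half-way up, 56 mm above its lowest point; z is its axis, towards the cap. The globe is 80 mm across; the metal screw cap at the top, the place to hold it, is 26 mm across and spans 31 to 52 mm above this point, with a 4 mm contact stud on top of it.
- lamp_small_mid (a point): Small opal glass globe lamp, 78 mm tall, 0.06 kg, standing globe down and cap up on a black rubber rest ring (60 mm across, 18 mm high). This point is on its axis half-way up, 39 mm above its lowest point; z is its axis, towards the cap. The globe is 45 mm across; the metal screw cap at the top, the place to hold it, is 26 mm across and spans 14 to 35 mm above this point, with a 4 mm contact stud on top of it.
- meter: Hand-held multimeter in a red holster, 180 x 86 x 39 mm, lying on the bench; a bystander. Origin under its middle.
- tape: Roll of black tape, 60 mm across, 19 mm high, lying flat between the lamps' rings; a bystander. Origin under its middle.
- screwdriver: Screwdriver lying on the bench; a bystander.
- solder_spool: Small spool of solder, 58 mm across, 50 mm high, standing; a bystander. Origin under its middle.
- parts_bin: Small open blue bin with parts, 100 x 70 x 45 mm; a bystander. Origin under its middle.
- pen_pot: Grey pen pot, 76 mm across, 95 mm high, pens up to 155 mm; a bystander. Origin under its middle.
Things that resemble listed ones, but are neither listed nor needed, are in the scene too. What is shaped like the part that bears lamp_big_mid but green or yellow is not meant.

How it is judged:
By the outcome, as a careful person would: the job done as asked, in the order asked, and still so for the second after the job is handed in, with the robot touching nothing.
It also fails if it takes over 72 s, if anything falls off the work surface, if the arm or the gripper's body presses on something with over 40 N, if the wrist force passes 120 N, or if a joint passes its speed limit or range.

## Robot

A 6-joint arm with a two-finger parallel gripper is mounted at the origin on the work surface. World frame = base frame: x ahead of the robot, y to its left, z up, the work surface at z = 0. Lengths are in mm, angles in rad, forces in N, time in s.
With the tool pointing down it reaches from about 400 to 825 mm from the base axis. Payload 7 kg.
Tool frame: the origin (TCP) lies on the mounting face of the last link; the fingertips stand 178 mm ahead of it and the grasp point (between the pads) lies 159 mm ahead of it; x points along the fingers, y is the direction in which the jaws open and shut, and the axes are right-handed (so a half turn about x gives the same grasp; the last joint's range is limited). The gripper opens to 88 mm and grips with 3 to 60 N. Pads are 19 mm wide; open, the fingers measure 130 mm over their backs; the gripper's body (78 mm by 193 mm) begins 47 mm behind the grasp point.
Start: joints at [-0.863, 0.359, 0.012, 0, -1.224, -0.288], TCP at [275.087, -616.379, 404.661] pointing down, gripper open.
Joint ranges: [-3.07, 3.07], [-1.43, 2.12], [-1.02, 1.25], [-3.03, 1.67], [-3.05, -0], [-3.03, 3.03]. Speed limits (rad/s): [2.39, 2.39, 3.01, 3.14, 3.14, 3.14].

## Interface

Orientations are given as a rotation vector (axis times angle).
In Python, from plant import ctrl gives the robot as it stands.
- The arm moves only by the tool send_rows, never from a script. Its argument "rows" is text: rows parted by semicolons, each of 7 numbers parted by spaces: the turn, a rotation vector about the tool's x, y, z in rad, then the shift along the tool's x, y, z in mm, then the opening, from 0 (shut) to 1 (fully open). A call has 1 to 10 rows; each row shifts and turns the commanded pose from where the row before left it, along the tool's axes as they then stand; what a row does not reach is not made up. A row lasts 1/8 s, in which the tool goes at most 62.5 mm and 10.7 degrees, less where a joint would pass 70% of its speed; a pose out of reach is approached as far as the arm can. A call with a gripper value outside its range is refused whole. The fingers move at their own pace and stop on an object; "grip_force" is the grip in N (left out, the last holds). Time passes only in rows, so rows that do not move let the fingers close. It gives the time, the measured TCP pose, the force and the opening at its end, in the units of the state.
- ctrl.get_obs(): the state, without advancing time (a new reading comes with each control period).
- ctrl.snapshot(name): name is "scene" or "top" or "wrist"; returns (picture, depth): 420x560x3 uint8, red, green, blue; 420x560 float32, mm along the optical axis (not along the pixel's ray), 0 where there is no reading.
- ctrl.camera_params(name): a dict with "fx", "fy", "cx", "cy" (pixels), "pose" (4x4, takes a point from camera to world coordinates); the wrist camera has in their place "mount" (4x4, takes a point from camera to tool coordinates, whose origin is the TCP and whose axes are the tool frame's). Camera axes: x right, y down, z forward; pixel columns grow to the right and rows downward; lengths in mm; the calibration is good to about 2 mm. A picture is of the moment at which its call begins: read the wrist's pose just before it. camera_params takes no time and is no camera call.
- ctrl.sign_off(): hands the job in, once; it reports no verdict.
The state is a dict: "clock": time; "q": joint angles; "joint_vel": joint speeds; "joint_torque": joint torques, N m; "tcp_pos": TCP position; "tcp_rot": TCP orientation; "wrist_force": force on the tool from outside, world axes, zero at the start; "torque": the same for the moment, N m; "width": finger opening in mm.
Only numpy, scipy, OpenCV 4.12 (cv2) and the standard library are available. Lean on these libraries where they do the work, as an engineer would, in place of code of your own. Each camera call takes 0.05 s, during which the arm holds its last target.

## Working session

There is one attempt and no reset: what is moved stays moved. The work goes in short steps, Python scripts to look and compute and a tool call to move; the robot and the scene stay as the last step left them, time stands still between calls to the robot, and variables do not carry over. Pictures are saved under pics/ and viewed, and the job is handed in when it is done.

Besides the shell and the picture viewer there is one more tool, called as name(argument=value, ...) on one line, values as JSON. send_rows: Moves the arm, as the interface text tells. Its arguments: {"type":"object","properties":{"rows":{"type":"string"},"grip_force":{"type":"number"}},"required":["rows"]}

```bash
ls; mkdir -p pics; cat > h.py <<'E'
import numpy as np, cv2, json
from scipy.spatial.transform import Rotation as R
from plant import ctrl
def snap(n,tag):
    o=ctrl.get_obs()
    im,d=ctrl.snapshot(n)
    cv2.imwrite(f'pics/{tag}.png',im[:,:,::-1]); p=ctrl.camera_params(n)
    if 'pose' in p: T=np.array(p['pose'])
    else:
        W=np.eye(4);W[:3,:3]=R.from_rotvec(o['tcp_rot']).as_matrix();W[:3,3]=o['tcp_pos'];T=W@np.array(p['mount'])
    np.savez(f'pics/{tag}.npz',im=im,d=d,T=T,k=[p['fx'],p['fy'],p['cx'],p['cy']])
def load(tag):
    z=np.load(f'pics/{tag}.npz'); return z['im'],z['d'],z['T'],z['k']
def cloud(tag):
    im,d,T,k=load(tag); v,u=np.mgrid[:d.shape[0],:d.shape[1]]
    P=np.stack([(u-k[2])/k[0]*d,(v-k[3])/k[1]*d,d],-1)@T[:3,:3].T+T[:3,3]
    P[d<=0]=np.nan
    return P
def crop(tag,u0,v0,u1,v1,s,name):
    im=load(tag)[0][v0:v1,u0:u1,::-1]
    cv2.imwrite(f'pics/{name}.png',cv2.resize(im,None,fx=s,fy=s,interpolation=cv2.INTER_CUBIC))
def st():
    o=ctrl.get_obs()
    for k in o: print(k,np.round(o[k],3))
E
python3 -c "
from h import *
st(); print(R.from_rotvec(ctrl.get_obs()['tcp_rot']).as_matrix().round(3))
snap('scene','s0');snap('top','t0')
for n in('scene','top','wrist'): print(ctrl.camera_params(n))"
```

```text
pics
clock 0.0
q [-0.863  0.359  0.011 -0.    -1.224 -0.288]
joint_vel [-0.001 -0.001  0.001  0.    -0.001  0.001]
joint_torque [ 0.0000e+00 -5.8272e+01  2.9304e+01  6.9970e+00  7.0000e-03 -0.0000e+00]
tcp_pos [ 275.044 -616.209  403.718]
tcp_rot [-0.328  1.546  0.33 ]
wrist_force [ 0.11  -0.119  0.55 ]
torque [ 0.016  0.011 -0.029]
width 87.688
[[-0.001 -0.407  0.913]
 [ 0.001  0.913  0.407]
 [-1.     0.002 -0.   ]]
{'fx': 381.445693929775, 'fy': 381.445693929775, 'cx': 280.24271399593573, 'cy': 208.66676633642402, 'pose': array([[-7.62931337e-01, -5.31188601e-01,  3.68475841e-01,
         1.13034921e+02],
       [-6.46442496e-01,  6.20736604e-01, -4.43619395e-01,
         5.22715552e+02],
       [ 6.91912403e-03, -5.76649581e-01, -8.16962292e-01,
         1.07704134e+03],
       [ 0.00000000e+00,  0.00000000e+00,  0.00000000e+00,
         1.00000000e+00]])}
{'fx': 546.3841310230681, 'fy': 546.3841310230681, 'cx': 282.40036109514716, 'cy': 200.36223094999352, 'pose': array([[ 7.02348793e-03, -9.84953611e-01,  1.72676154e-01,
         3.00270509e+02],
       [-9.99752383e-01, -1.05626746e-02, -1.95857718e-02,
         2.14900203e+01],
       [ 2.11149987e-02, -1.72495836e-01, -9.84783907e-01,
         1.62828805e+03],
       [ 0.00000000e+00,  0.00000000e+00,  0.00000000e+00,
         1.00000000e+00]])}
{'fx': 369.69438643732116, 'fy': 369.69438643732116, 'cx': 274.78886055625776, 'cy': 213.8426618520466, 'mount': array([[-3.40872312e-04, -2.93692306e-01,  9.55899949e-01,
         2.08184112e+01],
       [ 9.99999388e-01, -1.10598238e-03,  1.67942138e-05,
         1.48274265e-01],
       [ 1.05227617e-03,  9.55899370e-01,  2.93692504e-01,
        -7.99853850e+01],
       [ 0.00000000e+00,  0.00000000e+00,  0.00000000e+00,
         1.00000000e+00]])}
```

View pics/s0.png

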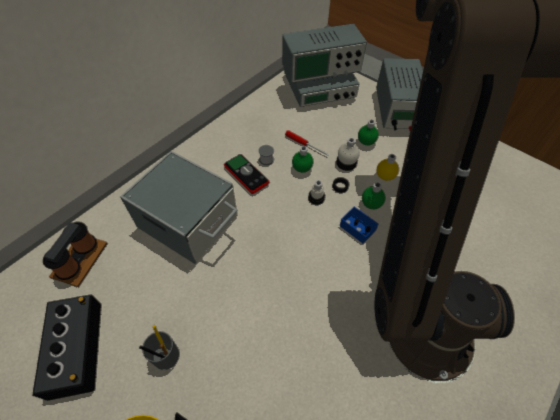

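View pics/t0.png

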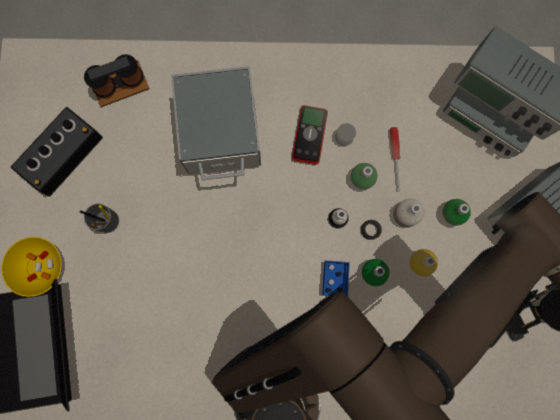

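The top view shows the following:
- **Big white globe:** at (409,211).
- **Look-alikes:** green at (364,176), (457,211) and (376,271), yellow at (424,262).
- **Small white lamp:** at (338,217), with tape at (371,229).
- **Unit:** around (215,118), with its handle at (220,180).

I choose the white ones and check them in a close crop.

```bash
python3 -c "
from h import *
crop('t0',310,140,490,290,4,'c1'); crop('t0',160,50,280,200,4,'c2')
P=cloud('t0')
for n,(u,v) in dict(bigcap=(414,208),small=(341,213),tape=(362,230),hL=(199,184),hR=(242,183),h=(220,184),meter=(310,130)).items():
  print(n,P[v,u].round(1))
# unit top points
z=P[...,2]; m=(z>165)&(z<185); m[:, :160]=0;m[:,275:]=0; m[200:]=0
c=P[m][:,:2]; r=cv2.minAreaRect(c.astype(np.float32)); print(r,np.median(P[m][:,2]),cv2.boxPoints(r))
m=(z>125)&(z<150); m[:, :190]=0;m[:,250:]=0; m[:176]=0;m[195:]=0
c=P[m]; print(len(c),c.min(0),c.max(0)); r=cv2.minAreaRect(c[:,:2].astype(np.float32)); print(r)
P=P[::1]
for nm,(u0,u1,v0,v1) in dict(big=(392,428,195,229),small=(325,352,205,230)).items():
  q=P[v0:v1,u0:u1].reshape(-1,3); q=q[np.isfinite(q[:,2])]
  t=q[:,2].max(); print(nm,t); 
  for a,b in ((0,4),(4,9),(9,25),(25,60)):
    w=q[(q[:,2]<=t-a)&(q[:,2]>t-b)]; print(a,b,len(w),w.mean(0).round(1),w.min(0).round(1),w.max(0).round(1))
"
```

```text
bigcap [ 546.3 -377.6  123.7]
small [ 536.  -177.4   84.3]
tape [ 495.8 -248.    17.2]
hL [633.8 242.6  -1.5]
hR [636.8 111.9   5.9]
h [634.9 179.2  -3.5]
meter [797.7 -92.5  33.5]
((800.5546875, 182.12362670898438), (257.8043518066406, 222.2597198486328), 7.538513660430908) 172.7880939404547 [[658.1872   275.38196 ]
 [687.346     55.04326 ]
 [942.9222    88.865295]
 [913.76337  309.20398 ]]
87 [617.73412305 121.43648976 133.55997942] [628.89394421 218.25013552 148.13930829]
((624.061279296875, 169.74517822265625), (10.20132064819336, 96.90328216552734), 2.466050386428833)
big 130.31342011511083
0 4 6 [ 543.8 -382.6  127.6] [ 534.6 -385.7  126.4] [ 554.5 -379.5  130.3]
4 9 31 [ 546.3 -384.   123.7] [ 535.3 -395.4  121.4] [ 558.  -372.2  126.1]
9 25 45 [ 544.8 -382.3  115. ] [ 529.2 -397.1  105.9] [ 558.7 -370.3  121.1]
25 60 367 [ 542.6 -378.5   83.3] [ 508.  -417.3   70.5] [ 581.1 -349.4  103.2]
small 100.13716511598477
0 4 1 [ 530.8 -175.3  100.1] [ 530.8 -175.3  100.1] [ 530.8 -175.3  100.1]
4 9 7 [ 529.3 -176.9   93.5] [ 525.8 -181.6   91.3] [ 537.9 -173.2   95.2]
9 25 66 [ 531.8 -177.5   84.5] [ 519.  -189.4   76.1] [ 544.9 -165.5   91. ]
25 60 101 [ 528.1 -173.8   58.7] [ 512.3 -198.7   40.5] [ 551.8 -155.9   75. ]
```

```bash
python3 -c "
from h import *
P=cloud('s0')
z=P[...,2]; 
for nm,(u0,u1,v0,v1) in dict(big=(335,362,136,172),small=(306,329,177,206)).items():
  q=P[v0:v1,u0:u1].reshape(-1,3); q=q[np.isfinite(q[:,2])]
  t=q[:,2].max(); print(nm,t); 
  for a,b in ((0,4),(4,9),(9,25),(25,60)):
    w=q[(q[:,2]<=t-a)&(q[:,2]>t-b)]; print(a,b,len(w),w.mean(0).round(1),w.min(0).round(1),w.max(0).round(1))
m=(z>165)&(z<185); m[:, :115]=0;m[:,245:]=0; m[260:]=0;m[:140]=0
c=P[m][:,:2]; r=cv2.minAreaRect(c.astype(np.float32)); print(r,np.median(P[m][:,2]),cv2.boxPoints(r))
crop('s0',110,130,260,280,4,'c3')
"
```

```text
big 129.96140649799122
0 4 2 [ 544.3 -379.2  128.4] [ 539.5 -380.4  126.9] [ 549. -378.  130.]
4 9 19 [ 544.9 -385.4  123.3] [ 532.  -396.   121.6] [ 557.  -372.9  125.4]
9 25 31 [ 543.7 -378.   114.2] [ 533.6 -388.5  106.1] [ 557.4 -372.8  120.4]
25 60 210 [ 539.3 -371.2   84. ] [ 509.1 -409.8   70. ] [ 577.6 -348.   104.8]
small 91.97248341048714
0 4 16 [ 529.7 -178.5   89.6] [ 520.8 -188.3   88. ] [ 541.2 -166.4   92. ]
4 9 29 [ 531.6 -177.7   86. ] [ 518.8 -191.7   83.4] [ 544.7 -166.    87.8]
9 25 28 [ 527.3 -170.8   72.4] [ 516.3 -188.5   67.1] [ 545.1 -161.8   81.9]
25 60 112 [ 526.  -169.3   50.6] [ 509.4 -198.6   32. ] [ 552.4 -156.6   66.5]
((799.9509887695312, 179.82566833496094), (255.4332275390625, 225.3238067626953), 7.285887241363525) 173.15092182264596 [[658.9778   275.38086 ]
 [687.55347   51.876373]
 [940.9242    84.27048 ]
 [912.3485   307.77496 ]]
```

View pics/c1.png

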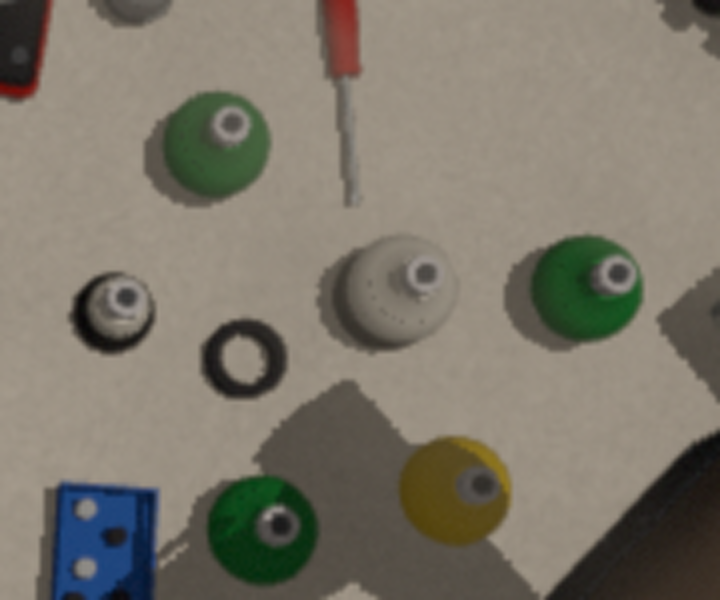

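View pics/c2.png

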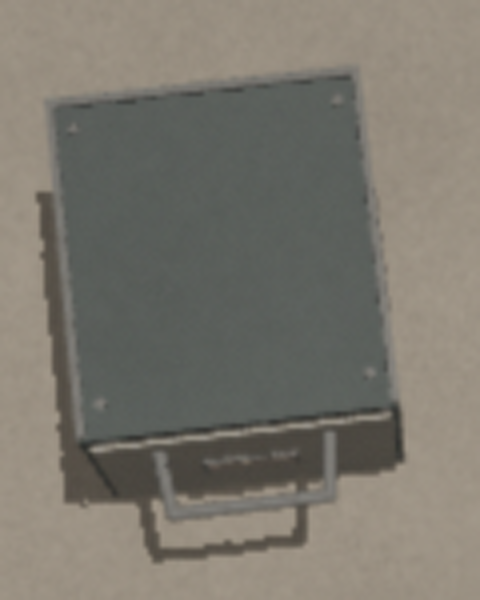

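View pics/c3.png

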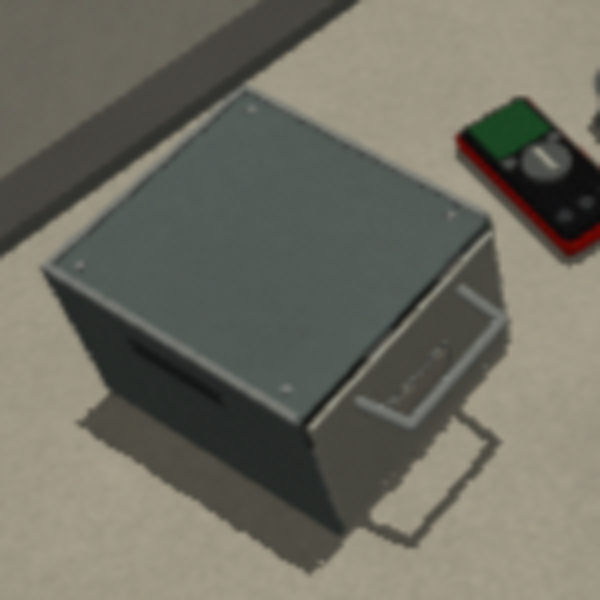

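The crop confirms it: the white globe on its black ring is at about (416,208) cap, and the small white lamp at (341,213). The unit's yaw is about 7.4°, with its front middle near (673,164). I'll turn the jaws along the unit's axis and go above the handle.

send_rows(rows="-0.183 0 0 0 0 0 0.32;-0.183 0 0 0 0 0 0.32;-0.183 0 0 0 0 0 0.32;-0.183 0 0 0 0 0 0.32;-0.183 0 0 0 0 0 0.32;-0.183 0 0 0 0 0 0.32;-0.183 0 0 0 0 0 0.32;0 0 0 0 -28 45 0.32;0 0 0 0 -28 45 0.32;0 0 0 0 -28 45 0.32", grip_force=20)

```text
clock: 1.35
tcp_pos: [341.2, -470.2, 404.1]
tcp_rot: [-1.303, 1.145, 1.305]
wrist_force: [0.8, -0.1, 0.6]
width: 28.1
```

send_rows(rows="0 0 0 0 -28 45 0.32;0 0 0 0 -28 45 0.32;0 0 0 0 -28 45 0.32;0 0 0 0 -28 45 0.32;0 0 0 0 -28 45 0.32;0 0 0 0 -28 45 0.32;0 0 0 0 -28 45 0.32;0 0 0 0 -28 45 0.32;0 0 0 0 -28 45 0.32;0 0 0 0 -28 45 0.32")

```text
clock: 2.6
tcp_pos: [560.5, 12.6, 404.5]
tcp_rot: [-1.304, 1.145, 1.305]
wrist_force: [0.5, -0.5, -0.0]
width: 28.0
```

send_rows(rows="0 0 0 0 -28 45 0.32;0 0 0 0 -28 45 0.32;0 0 0 0 0 0 0.32;0 0 0 0 0 0 0.32")

```text
clock: 3.1
tcp_pos: [603.8, 107.5, 404.0]
tcp_rot: [-1.305, 1.146, 1.306]
wrist_force: [-0.1, -0.1, 0.4]
width: 28.4
```

```bash
python3 -c "
from h import *
st(); print(R.from_rotvec(ctrl.get_obs()['tcp_rot']).as_matrix().round(4))
snap('wrist','w1')"
```

```text
clock 3.1
q [ 0.494  0.259 -0.131 -0.    -1.182 -0.364]
joint_vel [-0.019 -0.019 -0.007  0.002 -0.001 -0.001]
joint_torque [ 8.5700e-01 -4.9028e+01  2.9189e+01  6.8900e+00  5.2000e-02 -2.4000e-02]
tcp_pos [603.821 107.482 404.   ]
tcp_rot [-1.305  1.146  1.306]
wrist_force [-0.12  -0.113  0.408]
torque [-0.074  0.132  0.003]
width 28.373
[[-1.300e-03 -9.915e-01 -1.303e-01]
 [-6.000e-04 -1.302e-01  9.915e-01]
 [-1.000e+00  1.400e-03 -4.000e-04]]
```

View pics/w1.png

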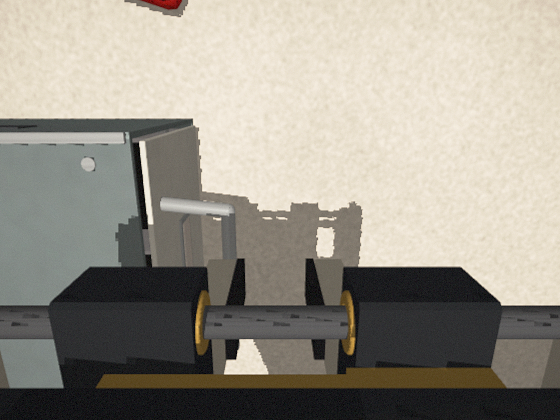

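The wrist picture shows the unit on the left, the right leg of the handle at (162–235,207) and its bar running down at u≈229 from v=210 to 258.

```bash
python3 -c "
from h import *
P=cloud('w1')
for v in range(204,260,6):
  q=P[v,205:250]; m=(q[:,2]>115); print(v, q[m].mean(0).round(1) if m.any() else None, q[m][:,2].max().round(1) if m.any() else '', m.sum(), np.flatnonzero(m)[[0,-1]]+205 if m.any() else '')
for u in (140,150,158): print([P[v,u].round(0).tolist() for v in (150,170,230)])
for uv in((165,204),(175,205),(190,207),(88,163)): print(uv,P[uv[1],uv[0]].round(1))
z=P[...,2]; q=P[(z>166)&(z<182)]; ux=np.array([.9915,.1302]); uy=np.array([-.1302,.9915]); print((q[:,:2]@ux).min(),(q[:,:2]@uy).min(), np.median(q[:,2]))
print('top est',np.array([673,164.5])@ux,np.array([687.4,53.5])@uy)
"
```

```text
204 [643.2 100.7 139.4] 141.6 27 [205 231]
210 [641.6 104.2 141.6] 143.2 30 [205 234]
216 [637.6 108.2 140.7] 142.7 19 [216 234]
222 [635.4 112.2 141.2] 143.0 14 [221 234]
228 [634.7 116.6 140.9] 143.4 15 [221 235]
234 [633.9 120.9 141.2] 142.7 14 [222 235]
240 [633.5 125.2 141.4] 143.1 14 [222 235]
246 [633.1 129.8 141.3] 142.8 14 [222 235]
252 [632.7 134.4 141.1] 142.6 14 [222 235]
258 [627.4 124.7 171.7] 226.2 22 [223 244]
[[690.0, 67.0, 159.0], [723.0, 101.0, 63.0], [685.0, 114.0, 170.0]]
[[687.0, 68.0, 151.0], [686.0, 80.0, 154.0], [683.0, 118.0, 160.0]]
[[687.0, 70.0, 134.0], [685.0, 83.0, 138.0], [680.0, 121.0, 149.0]]
(165, 204) [678.5 104.6 142. ]
(175, 205) [671.5 104.1 142.9]
(190, 207) [661.8 104.8 141.1]
(88, 163) [715.3  76.4 171.7]
693.5896691292971 -35.098817187797856 171.23385836644752
top est 688.6974 -36.45423
```

The bar top measures 143 mm, as it should, and the bar centre is near (629,157). I'll move over it and down.

send_rows(rows="0 0 0 0 -16 23 0.32;0 0 0 0 -16 23 0.32;0 0 0 20 0 0 0.32;0 0 0 25 0 0 0.32;0 0 0 0 0 0 0.32")

```text
clock: 3.78
tcp_pos: [629.0, 155.7, 358.1]
tcp_rot: [-1.303, 1.149, 1.305]
wrist_force: [-0.1, -0.3, 0.8]
width: 27.9
```

send_rows(rows="0 0 0 20 0 0 0.32;0 0 0 20 0 0 0.32;0 0 0 20 0 0 0.32;0 0 0 0 0 0 0.32;0 0 0 0 0 0 0;0 0 0 0 0 0 0;0 0 0 0 0 0 0", grip_force=20)

```text
clock: 4.65
tcp_pos: [630.0, 157.2, 300.9]
tcp_rot: [-1.305, 1.143, 1.303]
wrist_force: [-1.3, 0.4, 4.5]
width: 9.4
```

```bash
python3 -c "
from h import *
st();snap('wrist','w2')"
```

```text
clock 4.65
q [ 0.544  0.395 -0.183  0.    -0.991 -0.414]
joint_vel [ 0.001  0.001 -0.001  0.004  0.001 -0.001]
joint_torque [-9.8000e-02 -5.5146e+01  2.5081e+01  5.7700e+00  4.2900e-01  1.2000e-02]
tcp_pos [630.036 157.168 300.94 ]
tcp_rot [-1.305  1.143  1.303]
wrist_force [-1.306  0.42   4.522]
torque [-0.065  0.549 -0.041]
width 9.368
```

View pics/w2.png

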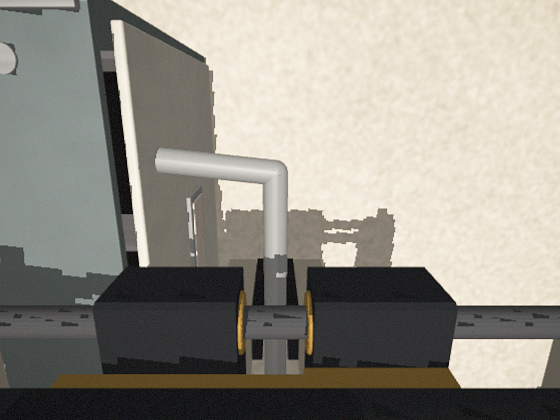

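The bar is held (width 9.4). Now I'll pull the drawer.

send_rows(rows="0 0 0 0 6 0 0;0 0 0 0 12 0 0;0 0 0 0 18 0 0;0 0 0 0 22 0 0;0 0 0 0 24 0 0;0 0 0 0 24 0 0;0 0 0 0 24 0 0;0 0 0 0 22 0 0;0 0 0 0 18 0 0;0 0 0 0 12 0 0")

```text
clock: 5.95
tcp_pos: [449.1, 133.3, 300.8]
tcp_rot: [-1.306, 1.142, 1.303]
wrist_force: [3.2, -3.7, 7.3]
width: 9.3
```

send_rows(rows="0 0 0 0 8 0 0;0 0 0 0 4 0 0;0 0 0 0 2 0 0;0 0 0 0 0 0 0")

```text
clock: 6.45
tcp_pos: [435.6, 131.6, 300.8]
tcp_rot: [-1.306, 1.143, 1.303]
wrist_force: [-0.8, -2.1, 10.3]
width: 9.0
```

send_rows(rows="0 0 0 0 0 0 0.32;0 0 0 0 0 0 0.32;0 0 0 -20 0 0 0.32;0 0 0 -40 0 0 0.32;0 0 0 -50 -30 -25 0.32;0 0 0 -20 -40 -25 0.32;0 0 0 0 -40 -30 0.32;0 0 0 0 -18 -10 0.32;0 0 0 0 0 0 0.32")

```text
clock: 7.58
tcp_pos: [574.4, 58.8, 427.5]
tcp_rot: [-1.302, 1.148, 1.304]
wrist_force: [-1.2, -0.2, -0.2]
width: 28.1
```

```bash
python3 -c "
from h import *
st();snap('wrist','w3');snap('top','t3')"
```

```text
clock 7.575
q [ 0.44   0.185 -0.173 -0.    -1.215 -0.312]
joint_vel [ 0.027 -0.034 -0.031 -0.007 -0.003 -0.017]
joint_torque [ -0.801 -43.438  30.173   7.23    0.073   0.241]
tcp_pos [574.357  58.76  427.466]
tcp_rot [-1.302  1.148  1.304]
wrist_force [-1.237 -0.248 -0.25 ]
torque [ 0.015  0.192 -0.04 ]
width 28.114
```

View pics/w3.png

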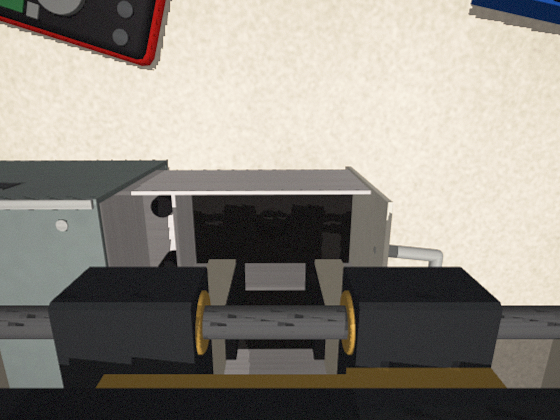

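View pics/t3.png

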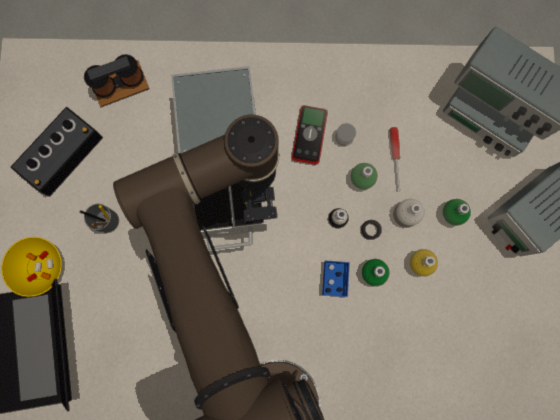

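The drawer is open, but the arm hides the bays. I'll go over the big lamp, then look at it and at the free drawer.

send_rows(rows="0 0 0 0 4 -24 0.32;0 0 0 0 10 -52 0.32;0 0 0 0 12 -58 0.5;0 0 0 0 12 -58 0.5;0 0 0 0 12 -58 0.5;0 0 0 0 12 -58 0.5;0 0 0 0 12 -58 0.5;0 0 0 0 10 -48 0.5;0 0 0 0 3 -20 0.5;0 0 0 0 0 0 0.5")

```text
clock: 8.93
tcp_pos: [543.2, -382.4, 428.6]
tcp_rot: [-1.303, 1.145, 1.304]
wrist_force: [-0.2, 0.7, 0.4]
width: 44.0
```

```bash
python3 -c "
from h import *
st();snap('wrist','w4');snap('top','t4');snap('scene','s4')
crop('t4',160,120,280,270,4,'c4');crop('s4',110,180,290,315,4,'c5')"
```

```text
clock 8.925
q [-0.321  0.329  0.023 -0.    -1.265  0.45 ]
joint_vel [ 0.034 -0.018 -0.014 -0.009  0.002 -0.015]
joint_torque [ -1.517 -55.653  30.307   7.288   0.059   0.251]
tcp_pos [ 543.246 -382.387  428.628]
tcp_rot [-1.303  1.145  1.304]
wrist_force [-0.187  0.654  0.352]
torque [0.108 0.137 0.01 ]
width 44.03
```

View pics/w4.png

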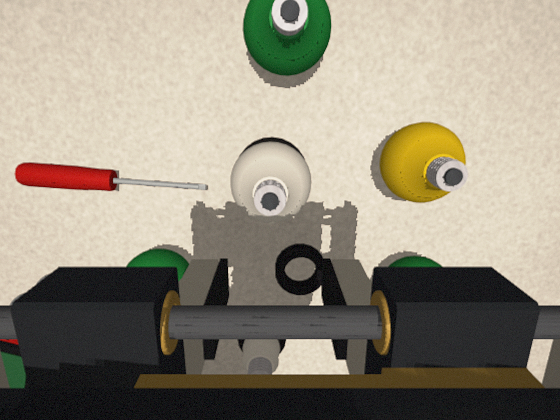

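View pics/c4.png

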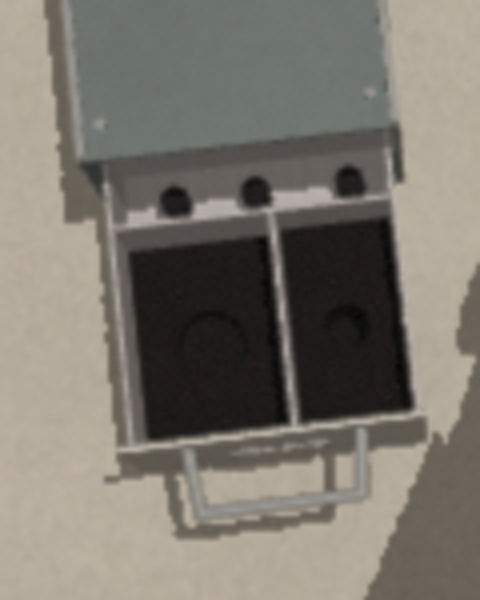

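View pics/c5.png

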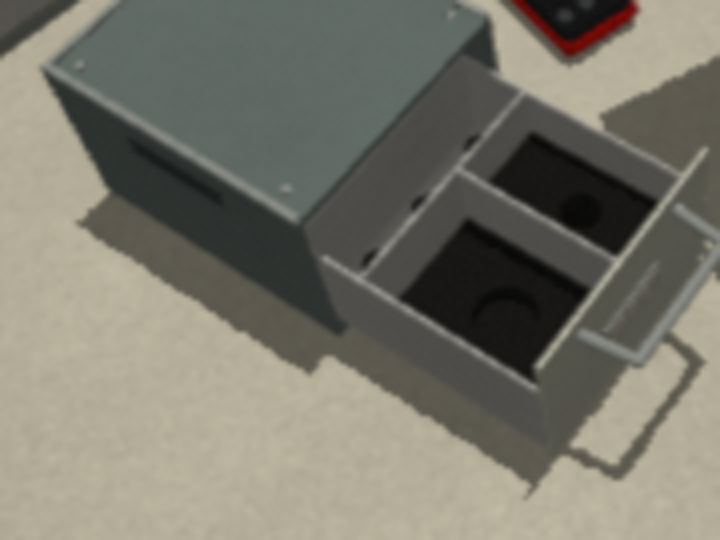

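The crops show both bays with their holes: the wide one at about (213,206) and the narrow one at about (247,201) in the top view. In the wrist view the big cap is at (270,198). I'll measure all three.

```bash
python3 -c "
from h import *
ux=np.array([.9915,.1302,0]); uy=np.array([-.1302,.9915,0])
def ray(tag,u,v,z):
  im,d,T,k=load(tag); r=T[:3,:3]@np.array([(u-k[2])/k[0],(v-k[3])/k[1],1]); return T[:3,3]+r*(z-T[2,3])/r[2]
for tag,pts in dict(t4=dict(w=(213,205.7),n=(247,201.3)),s4=dict(w=(236.5,256.3),n=(255.5,232.7))).items():
  P=cloud(tag)
  for n,(u,v) in pts.items():
    a=P[int(v)-14:int(v)+15,int(u)-14:int(u)+15].reshape(-1,3); a=a[(a[:,2]<100)&(a[:,2]>20)]
    print(tag,n,'z med',np.median(a[:,2]).round(1),np.percentile(a[:,2],[20,80]).round(1))
    z=dict(w=45,n=71)[n]
    p=ray(tag,u,v,z); print(p.round(1),'unit',p@ux,p@uy)
  z=P[...,2]; X=P@ux; Y=P@uy
  m=(X>500)&(X<655)&(Y>-30)&(Y<180)
  for lo,hi in((30,58),(58,85),(105,118)):
    w=m&(z>lo)&(z<hi); print(lo,hi,w.sum(),np.percentile(X[w],[1,50,99]).round(1),np.percentile(Y[w],[1,50,99]).round(1),np.median(z[w]))
  w=(X>470)&(X<520)&(Y>-30)&(Y<180)&(z>154); print('panel top',np.percentile(X[w],[2,50,98]),np.percentile(Y[w],[1,99]))
  w=(X>530)&(X<600)&(z>106)&(z<118)&(Y>50)&(Y<80); print('div',np.median(Y[w]))
P=cloud('w4');z=P[...,2]
m=np.zeros(z.shape,bool); m[170:225,240:300]=1
q=P[m&(z>105)]; print('cap',len(q),q[:,2].max())
for a,b in((105,118),(118,124),(124,126.5),(126.5,140)):
  w=q[(q[:,2]>a)&(q[:,2]<b)]
  if len(w): print(a,b,len(w),w.mean(0).round(1),w.min(0).round(1),w.max(0).round(1))
"
```

```text
t4 w z med 49.3 [37.  53.1]
[559.8 193.2  45. ] unit 580.2359895598119 118.70245794188503
t4 n z med 64.4 [60.6 67.7]
[569.5  92.8  71. ] unit 576.7260551225372 17.863940321145595
30 58 1779 [514.  585.7 653.3] [ 13.8 120.6 175.2] 50.27648940773952
58 85 1375 [511.8 581.9 653.2] [-20.6  24.3 175.3] 65.17289948459666
105 118 192 [504.7 581.3 652.9] [-25.7  63.6 178.2] 113.00145338944617
panel top [493.09052188 494.98218942 497.57348436] [-27.46160047 176.40956018]
div 62.84931129879695
s4 w z med 50.7 [38.9 52.8]
[565.  184.1  45. ] unit 584.1335951786521 108.93129875483909
s4 n z med 65.5 [62.8 69.1]
[566.1  95.5  71. ] unit 573.7372318994317 20.93796974500413
30 58 1247 [514.7 592.7 653.5] [  3.9 109.3 177.1] 50.58289312148054
58 85 999 [511.4 592.6 653.4] [-26.1  13.2 177.3] 66.30745415629565
105 118 294 [504.1 579.8 651.7] [-27.9  62.6 177.4] 111.86994044358721
panel top [492.50639463 494.38410433 497.36522805] [-25.15325377 176.82177997]
div 62.32904838659458
cap 889 123.93217720429146
105 118 338 [ 547.2 -387.7  115.5] [ 534.3 -398.1  105.2] [ 560.8 -371.5  118. ]
118 124 551 [ 548.  -385.1  120.1] [ 534.8 -397.3  118. ] [ 560.2 -372.2  123.9]
```

Measurements agree:
- **Pads:** wide pad top near z 51, narrow near 65, both in range.
- **Bay middles:** at unit coordinates (579,118.6) and (578,19).
- **Big cap:** at (547,-384.5), cap top z 120–124.

Next I'll descend on the cap.

send_rows(rows="0 0 0 30 -3 -2 0.5;0 0 0 40 0 0 0.5;0 0 0 40 0 0 0.5;0 0 0 20 0 0 0.5;0 0 0 0 0 0 0.5;0 0 0 0 0 0 0.5")

```text
clock: 9.82
tcp_pos: [547.5, -383.2, 300.4]
tcp_rot: [-1.307, 1.144, 1.304]
wrist_force: [0.1, -0.4, 1.8]
width: 44.2
```

```bash
python3 -c "
from h import *
st();snap('wrist','w5')
P=cloud('w5');z=P[...,2]
m=(z>105)&(z<132); m[:120]=0
q=P[m]; print(len(q),q.mean(0),q.min(0),q.max(0)); crop('w5',160,120,400,300,3,'c6')
"
```

```text
clock 9.825
q [-0.319  0.424 -0.138  0.    -1.007  0.451]
joint_vel [-0.009 -0.009  0.008 -0.     0.003  0.002]
joint_torque [ 6.5000e-02 -5.8938e+01  2.5674e+01  6.0960e+00  5.3000e-02 -6.0000e-03]
tcp_pos [ 547.509 -383.196  300.394]
tcp_rot [-1.307  1.144  1.304]
wrist_force [ 0.066 -0.421  1.828]
torque [0.032 0.077 0.011]
width 44.184
3589 [ 537.9315145  -389.97948001  119.09779413] [ 405.68417653 -427.84968674  105.00167528] [ 586.48034625 -371.3295174   131.99518389]
```

View pics/c6.png

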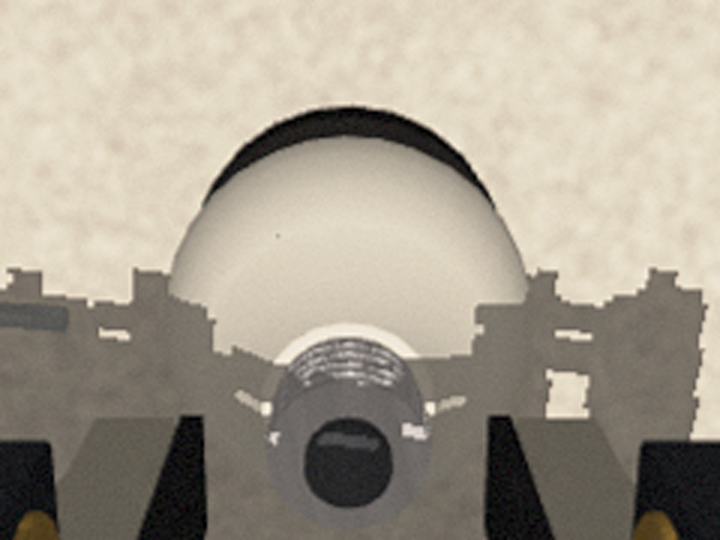

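The cap is centred between the jaws (346 against 205/487). I'll go down 25, grip and lift.

send_rows(rows="0 0 0 13 0 -1 0.5;0 0 0 12 0 0 0.5;0 0 0 0 0 0 0.5;0 0 0 0 0 0 0;0 0 0 0 0 0 0;0 0 0 0 0 0 0;0 0 0 0 0 0 0", grip_force=15)

```text
clock: 10.75
tcp_pos: [547.1, -384.8, 274.2]
tcp_rot: [-1.305, 1.145, 1.304]
wrist_force: [0.2, 0.5, 0.0]
width: 29.5
```

send_rows(rows="0 0 0 -5 0 0 0;0 0 0 -10 0 0 0;0 0 0 -25 0 0 0;0 0 0 -40 0 0 0;0 0 0 -40 0 0 0;0 0 0 -30 0 0 0;0 0 0 0 0 0 0;0 0 0 0 0 0 0")

```text
clock: 11.75
tcp_pos: [546.6, -384.6, 423.7]
tcp_rot: [-1.304, 1.145, 1.305]
wrist_force: [-0.6, -0.1, -1.4]
width: 29.2
```

```bash
python3 -c "
from h import *
st();snap('wrist','w6');crop('w6',120,100,440,340,2,'c7')
"
```

```text
clock 11.75
q [-3.220e-01  3.380e-01  2.500e-02 -1.000e-03 -1.258e+00  4.520e-01]
joint_vel [ 0.001  0.015 -0.017 -0.002  0.003 -0.   ]
joint_torque [-1.2000e-02 -5.9347e+01  3.1178e+01  7.4750e+00  6.6000e-02  1.0000e-03]
tcp_pos [ 546.558 -384.602  423.658]
tcp_rot [-1.304  1.145  1.305]
wrist_force [-0.63  -0.094 -1.379]
torque [0.028 0.142 0.005]
width 29.163
```

View pics/c7.png

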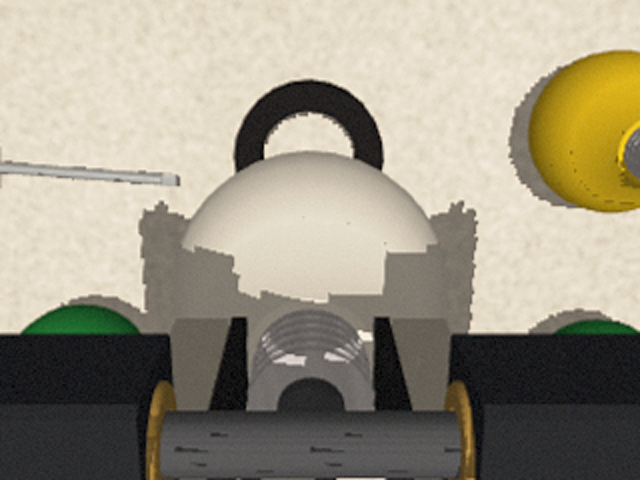

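The lamp is up on its cap and its black ring stays behind at (308,120) in the crop. I'll carry it to above the wide bay.

send_rows(rows="0 0 0 -5 -2 15 0;0 0 0 -5 -5 35 0;0 0 0 0 -8 55 0;0 0 0 0 -9 58 0;0 0 0 0 -9 58 0;0 0 0 0 -9 58 0;0 0 0 0 -9 58 0;0 0 0 0 -9 58 0;0 0 0 0 -9 58 0;0 0 0 0 -8 55 0")

```text
clock: 13.05
tcp_pos: [556.6, 131.3, 433.8]
tcp_rot: [-1.305, 1.145, 1.305]
wrist_force: [1.3, -0.5, -0.9]
width: 28.9
```

send_rows(rows="0 0 0 0 -6 38 0;0 0 0 0 -3 18 0;0 0 0 0 -1 7 0;0 0 0 0 0 0 0;0 0 0 0 0 0 0")

```text
clock: 13.68
tcp_pos: [559.1, 191.6, 434.0]
tcp_rot: [-1.304, 1.146, 1.304]
wrist_force: [-0.6, 0.3, -1.3]
width: 29.0
```

```bash
python3 -c "
from h import *
st();snap('top','t7');snap('scene','s7');crop('s7',90,130,290,315,3,'c8')
o=ctrl.get_obs()['tcp_pos'];print(.9915*o[0]+.1302*o[1],-.1302*o[0]+.9915*o[1])
"
```

```text
clock 13.675
q [ 0.661  0.204 -0.135  0.    -1.232 -0.532]
joint_vel [-0.005 -0.002  0.001  0.001  0.     0.001]
joint_torque [ 3.8200e-01 -4.6331e+01  2.9816e+01  7.1770e+00 -0.0000e+00 -1.0000e-03]
tcp_pos [559.15  191.587 433.985]
tcp_rot [-1.304  1.146  1.304]
wrist_force [-0.614  0.276 -1.258]
torque [-0.04   0.109  0.022]
width 29.01
579.4177761003019 117.1866187273016
```

View pics/c8.png

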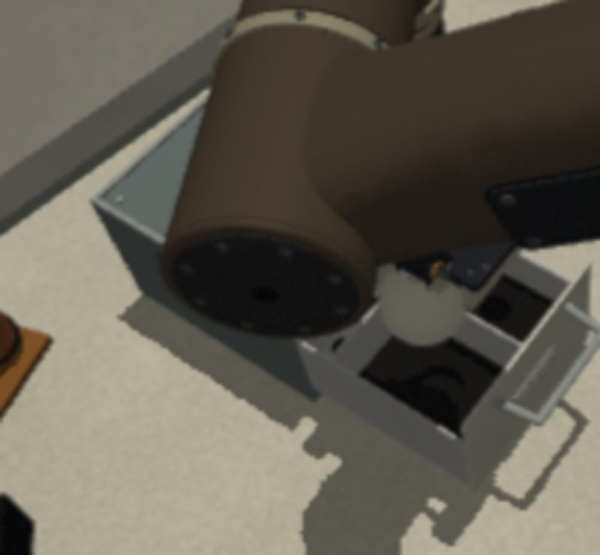

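The lamp hangs over the wide bay. I'll lower it to just above the expected contact (about TCP z 302–311), then step.

send_rows(rows="0 0 0 20 0 1.4 0;0 0 0 35 0 0 0;0 0 0 30 0 0 0;0 0 0 20 0 0 0;0 0 0 7 0 0 0;0 0 0 0 0 0 0;0 0 0 0 0 0 0")

```text
clock: 14.65
tcp_pos: [559.3, 194.1, 323.1]
tcp_rot: [-1.304, 1.143, 1.303]
wrist_force: [1.0, 1.0, -0.2]
width: 29.4
```

```bash
python3 -c "
from h import *
st();snap('wrist','w8')
o=ctrl.get_obs()['tcp_pos'];print(.9915*o[0]+.1302*o[1],-.1302*o[0]+.9915*o[1])
"
```

```text
clock 14.65
q [ 0.664  0.288 -0.288  0.    -0.993 -0.534]
joint_vel [ 0.002 -0.001  0.001 -0.002  0.003  0.   ]
joint_torque [-6.3000e-02 -4.9488e+01  2.6203e+01  6.3350e+00 -1.6000e-02  0.0000e+00]
tcp_pos [559.345 194.087 323.056]
tcp_rot [-1.304  1.143  1.303]
wrist_force [ 0.96   0.981 -0.244]
torque [-0.015  0.078  0.029]
width 29.355
579.8022548712288 119.63132400690266
```

View pics/w8.png

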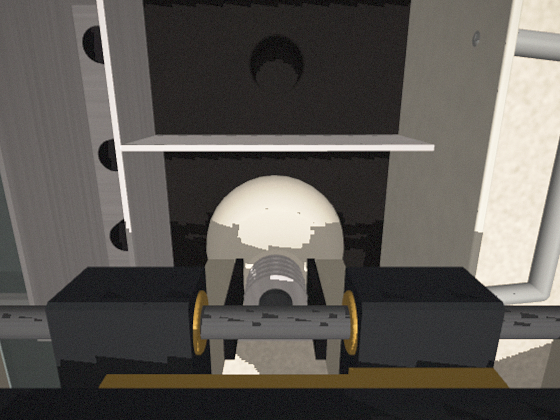

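The lamp hangs inside the bay clear of the walls, and the narrow hole at (276,62) lines up with the tool axis. I'll step down.

send_rows(rows="0 0 0 4 0 -0.5 0;0 0 0 3 0 0 0;0 0 0 3 0 0 0;0 0 0 0 0 0 0;0 0 0 0 0 0 0")

```text
clock: 15.32
tcp_pos: [559.1, 193.6, 311.9]
tcp_rot: [-1.304, 1.145, 1.304]
wrist_force: [-0.2, 0.0, -1.3]
width: 29.2
```

```bash
python3 -c "
from h import *
st()
ux=np.array([.9915,.1302,0]); uy=np.array([-.1302,.9915,0])
im,d,T,k=load('w8'); P=cloud('w8')
for z in(62,65,68):
  r=T[:3,:3]@np.array([(277-k[2])/k[0],(62-k[3])/k[1],1]);p=T[:3,3]+r*(z-T[2,3])/r[2];print(z,p@ux,p@uy)
print('pad narrow z',np.median(P[40:120:5,180:240,2]),np.median(P[40:120:5,320:390,2]),'wide',np.median(P[165:200,180:205,2]),np.median(P[165:200,350:380,2]))
print('divider',P[149,200:360:40].round(1), P[149,200:360:40]@uy)
crop('w8',150,0,400,140,3,'c9')
"
```

```text
clock 15.325
q [ 0.663  0.299 -0.301  0.    -0.971 -0.533]
joint_vel [-0.001 -0.004  0.001 -0.001 -0.002  0.   ]
joint_torque [-5.0000e-03 -5.0355e+01  2.5974e+01  6.2700e+00 -1.0000e-02 -0.0000e+00]
tcp_pos [559.102 193.59  311.923]
tcp_rot [-1.304  1.145  1.304]
wrist_force [-0.216  0.008 -1.337]
torque [ 0.04   0.105 -0.009]
width 29.196
62 578.4987023855364 18.180305574157988
65 578.5100989000496 18.453757234553386
68 578.5214954145628 18.727208894948795
pad narrow z nan nan wide nan nan
divider [[604.2 143.7 113.2]
 [584.1 141.2 112.2]
 [563.9 138.6 112.1]
 [543.4 136.2 110.3]] [63.80189904 63.95192215 63.99675234 64.24708674]
```

View pics/c9.png

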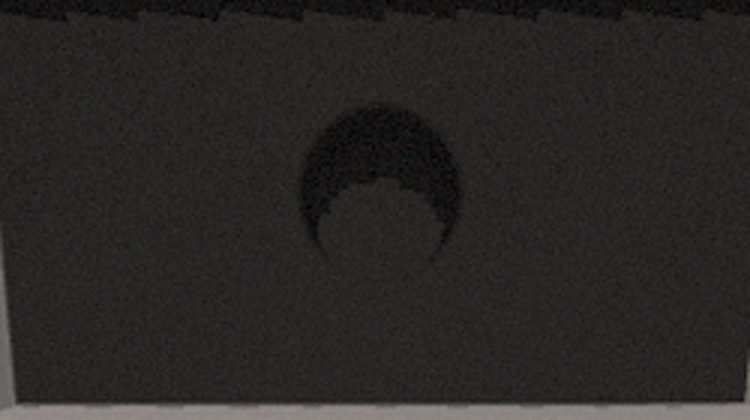

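send_rows(rows="0 0 0 2 0.6 0 0;0 0 0 2 0 0 0;0 0 0 2 0 0 0;0 0 0 0 0 0 0;0 0 0 0 0 0 0")

```text
clock: 15.95
tcp_pos: [558.5, 193.5, 305.9]
tcp_rot: [-1.304, 1.145, 1.304]
wrist_force: [-0.1, -0.6, -1.1]
width: 29.3
```

send_rows(rows="0 0 0 1.5 0 0 0;0 0 0 0 0 0 0;0 0 0 0 0 0 0")

```text
clock: 16.32
tcp_pos: [558.5, 193.5, 304.5]
tcp_rot: [-1.304, 1.145, 1.304]
wrist_force: [0.6, 0.1, -0.8]
width: 29.3
```

send_rows(rows="0 0 0 1.5 0 0 0;0 0 0 0 0 0 0;0 0 0 0 0 0 0")

```text
clock: 16.7
tcp_pos: [558.6, 193.4, 303.2]
tcp_rot: [-1.305, 1.144, 1.304]
wrist_force: [0.3, -0.7, 2.4]
width: 29.0
```

Force went from -1.1 to +2.4 N at z 303, right where the seat was expected: it rests. I'll confirm with one more reading and then release.

send_rows(rows="0 0 0 0 0 0 0;0 0 0 0 0 0 0")

```text
clock: 16.95
tcp_pos: [558.5, 193.5, 303.1]
tcp_rot: [-1.304, 1.145, 1.304]
wrist_force: [-0.1, -1.4, 2.6]
width: 29.3
```

send_rows(rows="0 0 0 0 0 0 0.36;0 0 0 0 0 0 0.45;0 0 0 0 0 0 0.52;0 0 0 0 0 0 0.52")

```text
clock: 17.45
tcp_pos: [558.4, 193.5, 302.7]
tcp_rot: [-1.304, 1.145, 1.305]
wrist_force: [-0.9, -0.1, 0.7]
width: 44.9
```

```bash
python3 -c "
from h import *
st();snap('wrist','w9');crop('w9',150,100,400,300,3,'c10')
"
```

```text
clock 17.45
q [ 0.664  0.307 -0.313 -0.    -0.951 -0.534]
joint_vel [ 0.    -0.002  0.001  0.001 -0.001  0.001]
joint_torque [ 1.0000e-03 -5.0237e+01  2.5330e+01  6.0480e+00 -1.1000e-02 -0.0000e+00]
tcp_pos [558.364 193.459 302.714]
tcp_rot [-1.304  1.145  1.305]
wrist_force [-0.868 -0.09   0.726]
torque [0.023 0.143 0.043]
width 44.867
```

View pics/c10.png

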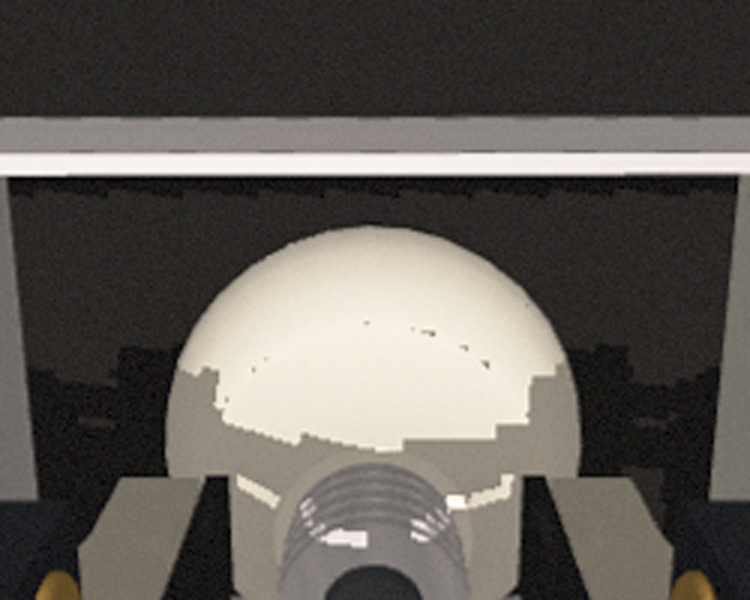

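The lamp stands upright and free. Next I'll rise and go to above the small lamp.

send_rows(rows="0 0 0 -10 0 0 0.52;0 0 0 -25 0 0 0.52;0 0 0 -40 0 0 0.52;0 0 0 -50 0 0 0.52;0 0 0 0 4 -18 0.52;0 0 0 0 10 -45 0.52;0 0 0 0 12 -58 0.52;0 0 0 0 12 -58 0.52;0 0 0 0 12 -58 0.52;0 0 0 0 12 -58 0.52")

```text
clock: 18.75
tcp_pos: [534.4, -109.1, 428.3]
tcp_rot: [-1.305, 1.144, 1.304]
wrist_force: [0.7, -0.0, -0.4]
width: 45.1
```

send_rows(rows="0 0 0 0 9 -45 0.52;0 0 0 0 3 -18 0.52;0 0 0 15 1 -7 0.52;0 0 0 30 0 0 0.52;0 0 0 25 0 0 0.52;0 0 0 0 0 0 0.52;0 0 0 0 0 0 0.52")

```text
clock: 19.62
tcp_pos: [531.9, -177.6, 358.5]
tcp_rot: [-1.306, 1.144, 1.305]
wrist_force: [-0.1, -0.8, -0.4]
width: 45.7
```

```bash
python3 -c "
from h import *
st();snap('wrist','w10');snap('top','t10');crop('t10',160,120,280,270,4,'c11')
P=cloud('w10');z=P[...,2]
m=np.zeros(z.shape,bool); m[120:262,235:315]=1
q=P[m&(z>60)&(z<105)]; print(q[:,2].max())
for a,b in((60,75),(75,84),(84,88),(88,95)):
  w=q[(q[:,2]>a)&(q[:,2]<b)]
  if len(w): print(a,b,len(w),w.mean(0).round(1),w.min(0).round(1),w.max(0).round(1))
"
```

```text
clock 19.625
q [ 0.027  0.207 -0.31   0.    -1.053  0.104]
joint_vel [-0.004 -0.014  0.013  0.002 -0.     0.002]
joint_torque [-1.8000e-02 -4.2947e+01  2.6311e+01  6.2700e+00  4.3000e-02 -7.0000e-03]
tcp_pos [ 531.858 -177.589  358.453]
tcp_rot [-1.306  1.144  1.305]
wrist_force [-0.103 -0.82  -0.435]
torque [0.009 0.054 0.024]
width 45.715
90.07788787000104
60 75 540 [ 534.1 -186.8   63.8] [ 515.7 -196.4   60. ] [ 550.4 -166.5   74.7]
75 84 363 [ 533.8 -181.5   82.3] [ 519.9 -191.7   75.4] [ 546.4 -165.    84. ]
84 88 550 [ 533.3 -178.8   85.2] [ 520.6 -191.    84. ] [ 546.  -165.1   88. ]
88 95 187 [ 533.2 -178.3   88.6] [ 526.6 -185.1   88. ] [ 540.1 -171.3   90.1]
```

View pics/w10.png

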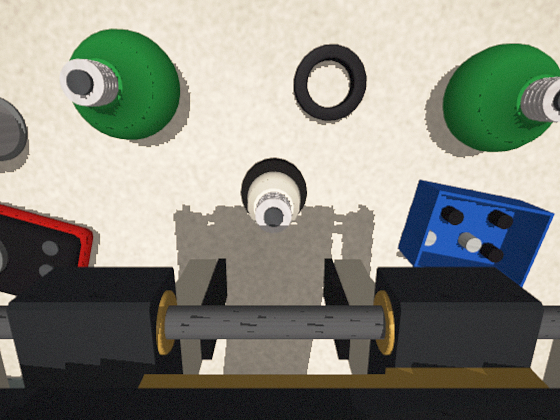

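View pics/c11.png

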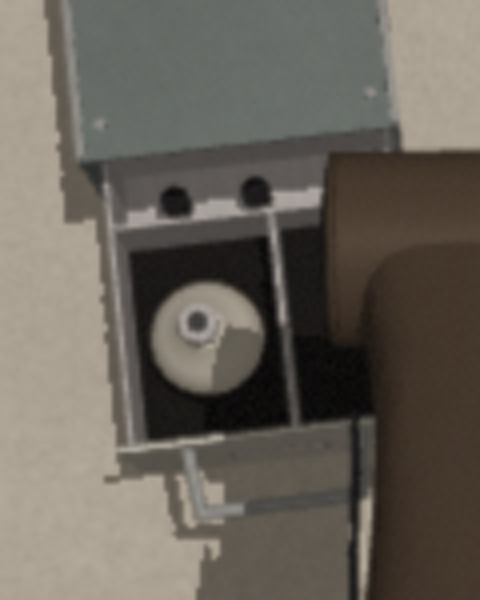

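The big lamp stands upright in its hole. The small cap is at (272,213) in the wrist view, which measures (533,-178) with its top at about 86. I'll correct by 1.5 mm and descend.

send_rows(rows="0 0 0 20 -1.5 -0.5 0.52;0 0 0 35 0 0 0.52;0 0 0 30 0 0 0.52;0 0 0 20 0 0 0.52;0 0 0 11 0 0 0.52;0 0 0 0 0 0 0.52;0 0 0 0 0 0 0;0 0 0 0 0 0 0;0 0 0 0 0 0 0;0 0 0 0 0 0 0", grip_force=15)

```text
clock: 20.98
tcp_pos: [533.2, -178.5, 242.5]
tcp_rot: [-1.305, 1.144, 1.304]
wrist_force: [-0.1, 0.3, 2.3]
width: 25.4
```

send_rows(rows="0 0 0 -5 0 0 0;0 0 0 -10 0 0 0;0 0 0 -25 0 0 0;0 0 0 -40 0 0 0;0 0 0 -50 0 0 0;0 0 0 -50 0 0 0;0 0 0 0 0 0 0;0 0 0 0 0 0 0")

```text
clock: 21.98
tcp_pos: [532.4, -178.4, 422.0]
tcp_rot: [-1.304, 1.144, 1.304]
wrist_force: [0.3, 0.4, -1.1]
width: 25.7
```

```bash
python3 -c "
from h import *
st();snap('wrist','w11');crop('w11',120,100,440,340,2,'c12')
"
```

```text
clock 21.975
q [ 2.500e-02  1.610e-01 -2.150e-01 -1.000e-03 -1.194e+00  1.050e-01]
joint_vel [ 0.001  0.024 -0.022 -0.002  0.003  0.001]
joint_torque [ 8.0000e-03 -4.4336e+01  3.0491e+01  7.2950e+00  3.7000e-02  1.0000e-03]
tcp_pos [ 532.448 -178.405  421.973]
tcp_rot [-1.304  1.144  1.304]
wrist_force [ 0.263  0.42  -1.117]
torque [-0.006  0.152  0.045]
width 25.7
```

View pics/c12.png

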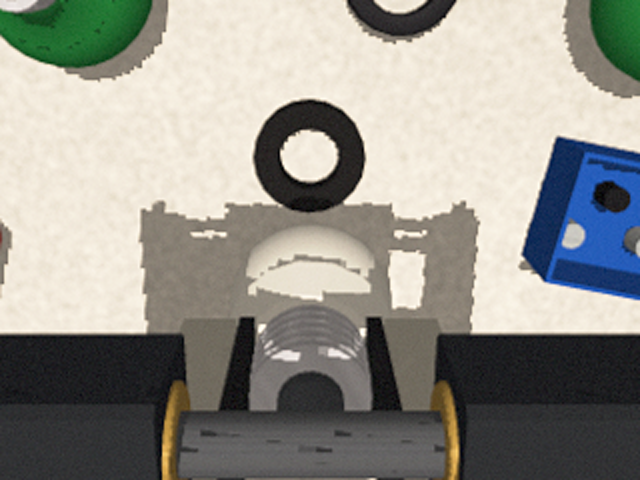

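A clean grip (25.7 mm), with the ring left behind at (308,155) in the crop. I'll carry the lamp over the narrow bay.

send_rows(rows="0 0 0 0 -4 15 0;0 0 0 0 -10 35 0;0 0 0 0 -14 50 0;0 0 0 0 -15 55 0;0 0 0 0 -14 50 0;0 0 0 0 -10 35 0;0 0 0 0 -5 18 0;0 0 0 0 -2 7 0;0 0 0 0 0 0 0;0 0 0 0 0 0 0")

```text
clock: 23.28
tcp_pos: [571.8, 92.9, 421.9]
tcp_rot: [-1.303, 1.146, 1.304]
wrist_force: [-0.1, -1.1, -1.2]
width: 25.7
```

send_rows(rows="0 0 0 20 0 0 0;0 0 0 35 0 0 0;0 0 0 30 0 0 0;0 0 0 15 0 0 0;0 0 0 7 0 0 0;0 0 0 0 0 0 0;0 0 0 0 0 0 0")

```text
clock: 24.15
tcp_pos: [572.4, 94.0, 316.0]
tcp_rot: [-1.305, 1.143, 1.303]
wrist_force: [-0.7, 0.6, -0.9]
width: 25.4
```

```bash
python3 -c "
from h import *
st();snap('scene','s12');snap('wrist','w12');crop('s12',150,150,300,290,4,'c13');
o=ctrl.get_obs()['tcp_pos'];print(.9915*o[0]+.1302*o[1],-.1302*o[0]+.9915*o[1])
"
```

```text
clock 24.15
q [ 0.5    0.277 -0.323  0.    -0.969 -0.37 ]
joint_vel [ 0.002 -0.004 -0.002 -0.001  0.003  0.001]
joint_torque [-7.0000e-02 -4.8020e+01  2.5702e+01  6.1780e+00  2.0000e-03  0.0000e+00]
tcp_pos [572.357  93.961 316.004]
tcp_rot [-1.305  1.143  1.303]
wrist_force [-0.681  0.646 -0.902]
torque [0.045 0.112 0.012]
width 25.386
579.5795885553293 18.685814752164617
```

View pics/c13.png

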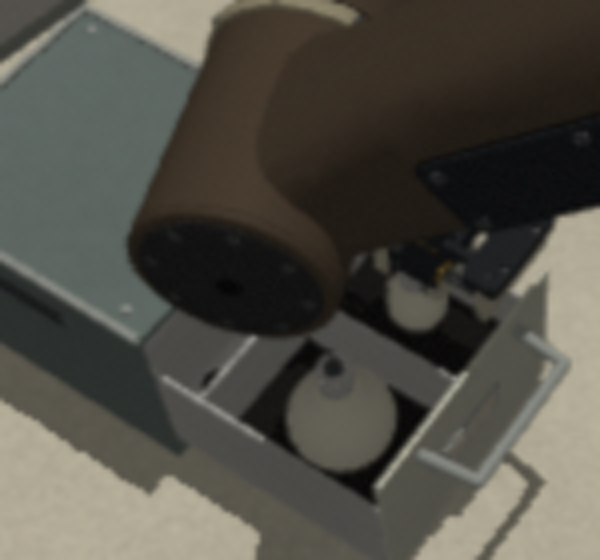

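View pics/w12.png

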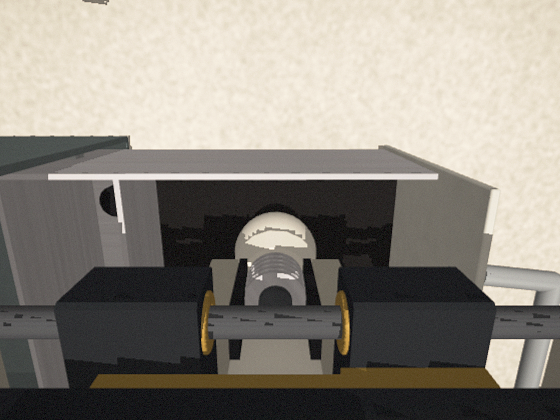

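Both lamps are clear of the walls. I'll step down on the small one.

send_rows(rows="0 0 0 3 0.8 0.3 0;0 0 0 3 0 0 0;0 0 0 3 0 0 0;0 0 0 0 0 0 0;0 0 0 0 0 0 0")

```text
clock: 24.88
tcp_pos: [571.2, 94.1, 305.9]
tcp_rot: [-1.304, 1.145, 1.304]
wrist_force: [-0.1, 0.1, -0.9]
width: 25.6
```

send_rows(rows="0 0 0 2 0 0 0;0 0 0 2 0 0 0;0 0 0 2 0 0 0;0 0 0 0 0 0 0;0 0 0 0 0 0 0")

```text
clock: 25.5
tcp_pos: [571.2, 94.1, 300.0]
tcp_rot: [-1.304, 1.145, 1.304]
wrist_force: [0.7, 0.5, -1.6]
width: 25.1
```

send_rows(rows="0 0 0 2 0 0 0;0 0 0 1 0 0 0;0 0 0 0 0 0 0;0 0 0 0 0 0 0")

```text
clock: 26.0
tcp_pos: [571.2, 94.1, 297.0]
tcp_rot: [-1.304, 1.145, 1.304]
wrist_force: [-0.6, -0.3, 0.2]
width: 25.7
```

send_rows(rows="0 0 0 1 0 0 0;0 0 0 0 0 0 0;0 0 0 0 0 0 0")

```text
clock: 26.38
tcp_pos: [571.1, 94.0, 295.9]
tcp_rot: [-1.304, 1.145, 1.304]
wrist_force: [0.6, 0.1, -0.6]
width: 25.8
```

send_rows(rows="0 0 0 1 0 0 0;0 0 0 0 0 0 0;0 0 0 0 0 0 0")

```text
clock: 26.75
tcp_pos: [571.1, 94.1, 294.9]
tcp_rot: [-1.304, 1.145, 1.304]
wrist_force: [0.0, -0.0, 0.3]
width: 25.5
```

send_rows(rows="0 0 0 1 0 0 0;0 0 0 0 0 0 0;0 0 0 0 0 0 0")

```text
clock: 27.12
tcp_pos: [571.1, 94.1, 293.9]
tcp_rot: [-1.304, 1.145, 1.304]
wrist_force: [-0.1, 0.3, 0.2]
width: 25.8
```

send_rows(rows="0 0 0 1 0 0 0;0 0 0 0 0 0 0;0 0 0 0 0 0 0")

```text
clock: 27.5
tcp_pos: [571.2, 94.1, 292.9]
tcp_rot: [-1.304, 1.145, 1.304]
wrist_force: [0.1, 0.1, -0.2]
width: 25.6
```

send_rows(rows="0 0 0 1 0 0 0;0 0 0 0 0 0 0;0 0 0 0 0 0 0")

```text
clock: 27.88
tcp_pos: [571.1, 94.1, 291.9]
tcp_rot: [-1.304, 1.145, 1.304]
wrist_force: [-0.2, 0.5, -0.4]
width: 25.8
```

send_rows(rows="0 0 0 1 0 0 0;0 0 0 0 0 0 0;0 0 0 0 0 0 0")

```text
clock: 28.25
tcp_pos: [571.1, 94.1, 290.9]
tcp_rot: [-1.304, 1.145, 1.304]
wrist_force: [1.3, -0.1, -0.4]
width: 25.5
```

send_rows(rows="0 0 0 1 0 0 0;0 0 0 0 0 0 0;0 0 0 0 0 0 0")

```text
clock: 28.62
tcp_pos: [571.2, 94.0, 289.9]
tcp_rot: [-1.304, 1.145, 1.304]
wrist_force: [-0.2, -0.1, -0.2]
width: 25.4
```

send_rows(rows="0 0 0 1 0 0 0;0 0 0 0 0 0 0;0 0 0 0 0 0 0")

```text
clock: 29.0
tcp_pos: [571.2, 94.1, 289.1]
tcp_rot: [-1.304, 1.145, 1.304]
wrist_force: [1.3, -1.1, 0.1]
width: 26.0
```

send_rows(rows="0 0 0 1 0 0 0;0 0 0 0 0 0 0;0 0 0 0 0 0 0")

```text
clock: 29.38
tcp_pos: [571.3, 94.1, 288.1]
tcp_rot: [-1.305, 1.144, 1.304]
wrist_force: [-0.2, 0.4, 2.4]
width: 25.2
```

```bash
python3 -c "
from h import *
st();snap('wrist','w13');crop('w13',150,120,400,300,3,'c14');P=cloud('w13');z=P[...,2]
print(np.nanmedian(P[205:240,170:200,2]),np.nanmedian(P[215:245,345:375,2]))
P=cloud('w12');print(np.nanmedian(P[195:240,170:200,2]),np.nanmedian(P[195:240,355:385,2]))
"
```

```text
clock 29.375
q [ 0.501  0.304 -0.357  0.    -0.909 -0.371]
joint_vel [-0.    -0.     0.002  0.     0.002  0.   ]
joint_torque [ -0.112 -47.896  23.347   5.445  -0.195  -0.   ]
tcp_pos [571.302  94.133 288.145]
tcp_rot [-1.305  1.144  1.304]
wrist_force [-0.159  0.357  2.42 ]
torque [ 0.121 -0.034 -0.026]
width 25.24
62.4357136613676 62.405440845751286
63.40145866670085 63.38866103106801
```

View pics/c14.png

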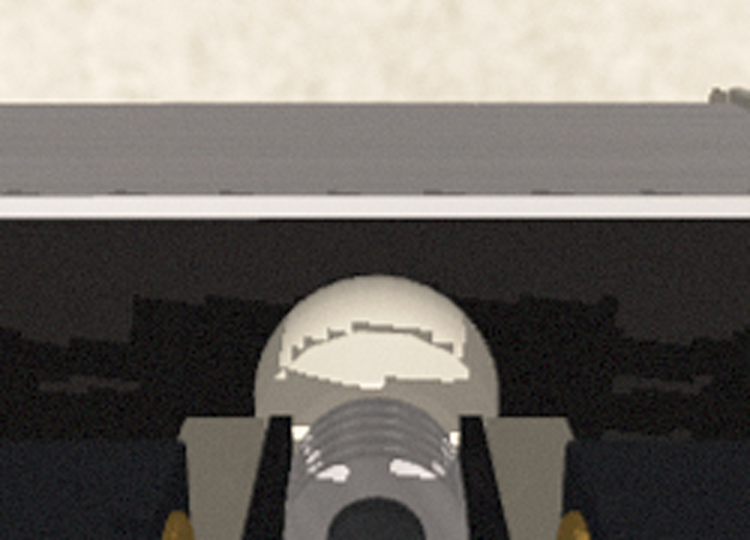

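Contact is +2.4 N at z 288, which matches the seat (pad top ~63, less 7). I'll confirm and release.

send_rows(rows="0 0 0 0 0 0 0;0 0 0 0 0 0 0")

```text
clock: 29.68
tcp_pos: [571.3, 94.1, 288.0]
tcp_rot: [-1.305, 1.144, 1.304]
wrist_force: [0.8, 0.8, 2.7]
width: 25.6
```

send_rows(rows="0 0 0 0 0 0 0.32;0 0 0 0 0 0 0.4;0 0 0 0 0 0 0.48;0 0 0 0 0 0 0.48;0 0 0 -8 0 0 0.48;0 0 0 -20 0 0 0.48;0 0 0 -40 0 0 0.48;0 0 0 -40 0 0 0.48;0 0 0 -20 0 0 0.48;0 0 0 0 0 0 0.48")

```text
clock: 30.92
tcp_pos: [571.3, 94.1, 418.2]
tcp_rot: [-1.305, 1.141, 1.302]
wrist_force: [-0.3, 0.2, -0.6]
width: 42.1
```

```bash
python3 -c "
from h import *
st();snap('wrist','w14')
o=ctrl.get_obs()['tcp_pos'];print(.9915*o[0]+.1302*o[1],-.1302*o[0]+.9915*o[1])
"
```

```text
clock 30.925
q [ 0.501  0.192 -0.187  0.    -1.189 -0.371]
joint_vel [ 0.001  0.028 -0.047 -0.016  0.024  0.   ]
joint_torque [-1.8000e-02 -4.5848e+01  3.0008e+01  7.1910e+00 -3.1500e-01 -0.0000e+00]
tcp_pos [571.318  94.064 418.246]
tcp_rot [-1.305  1.141  1.302]
wrist_force [-0.282  0.233 -0.594]
torque [-0.048  0.086 -0.009]
width 42.094
578.3718355955633 18.8860330698824
```

View pics/w14.png

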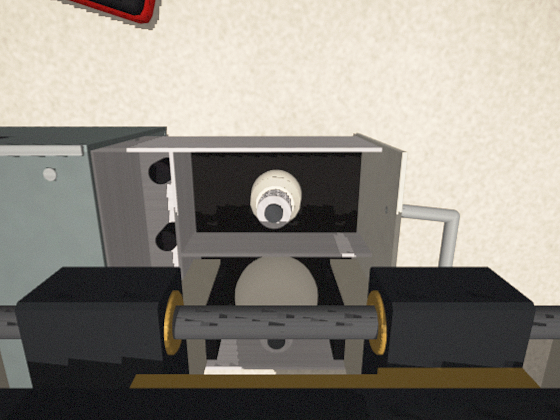

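Both lamps stand cap up in their bays (small at (274,200), big at (276,295)). Back to the handle.

send_rows(rows="0 0 0 0 15 6 0.32;0 0 0 0 35 15 0.32;0 0 0 0 40 17 0.32;0 0 0 0 29 12 0.32;0 0 0 0 10 5 0.32;0 0 0 0 0 0 0.32;0 0 0 30 0 0 0.32;0 0 0 20 0 0 0.32;0 0 0 0 0 0 0.32;0 0 0 0 0 0 0.32")

```text
clock: 32.22
tcp_pos: [436.9, 132.0, 366.4]
tcp_rot: [-1.305, 1.145, 1.304]
wrist_force: [-0.5, -0.4, -0.3]
width: 28.5
```

```bash
python3 -c "
from h import *
snap('wrist','w15');st()
o=ctrl.get_obs()['tcp_pos'];print(.9915*o[0]+.1302*o[1],-.1302*o[0]+.9915*o[1])
"
```

```text
clock 32.275
q [ 0.728  0.022 -0.506  0.    -1.042 -0.598]
joint_vel [ 0.004 -0.011 -0.    -0.003  0.003 -0.001]
joint_torque [-4.5000e-02 -2.8167e+01  2.6617e+01  6.3780e+00 -2.4000e-02  5.0000e-03]
tcp_pos [436.795 132.044 366.635]
tcp_rot [-1.304  1.144  1.304]
wrist_force [-0.144  0.834 -0.429]
torque [0.013 0.078 0.02 ]
width 28.37
450.274074513599 74.05053175938426
```

View pics/w15.png

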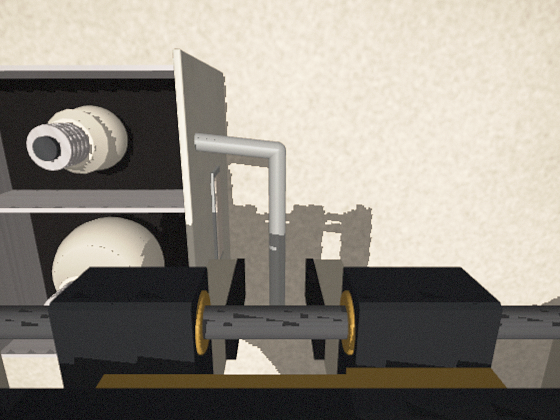

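The handle bar lies between the jaws (u≈277 against 240/310). I'll shift 1 mm, go down and grip.

send_rows(rows="0 0 0 25 1 0 0.32;0 0 0 25 0 0 0.32;0 0 0 15 0 0 0.32;0 0 0 0 0 0 0.32;0 0 0 0 0 0 0.2;0 0 0 0 0 0 0.1;0 0 0 0 0 0 0;0 0 0 0 0 0 0;0 0 0 0 0 0 0", grip_force=15)

```text
clock: 33.4
tcp_pos: [435.4, 132.0, 301.7]
tcp_rot: [-1.305, 1.143, 1.304]
wrist_force: [-0.4, 0.9, 6.0]
width: 9.0
```

send_rows(rows="0 0 0 0 -1 0 0;0 0 0 0 -3 0 0;0 0 0 0 -5 0 0;0 0 0 0 -7 0 0;0 0 0 0 -9 0 0;0 0 0 0 -10 0 0;0 0 0 0 -10 0 0;0 0 0 0 -10 0 0;0 0 0 0 -10 0 0;0 0 0 0 -10 0 0")

```text
clock: 34.65
tcp_pos: [509.9, 141.8, 301.7]
tcp_rot: [-1.304, 1.144, 1.304]
wrist_force: [-3.2, 2.3, 8.2]
width: 9.6
```

send_rows(rows="0 0 0 0 -10 0 0;0 0 0 0 -10 0 0;0 0 0 0 -10 0 0;0 0 0 0 -10 0 0;0 0 0 0 -10 0 0;0 0 0 0 -10 0 0;0 0 0 0 -10 0 0;0 0 0 0 -10 0 0;0 0 0 0 -9 0 0;0 0 0 0 -8 0 0")

```text
clock: 35.9
tcp_pos: [606.0, 154.4, 301.8]
tcp_rot: [-1.305, 1.144, 1.304]
wrist_force: [-1.8, 1.9, 6.9]
width: 9.5
```

send_rows(rows="0 0 0 0 -7 0 0;0 0 0 0 -6 0 0;0 0 0 0 -4 0 0;0 0 0 0 -3 0 0;0 0 0 0 -2 0 0;0 0 0 0 -1 0 0;0 0 0 0 0 0 0;0 0 0 0 0 0 0")

```text
clock: 36.9
tcp_pos: [628.7, 157.4, 301.8]
tcp_rot: [-1.305, 1.143, 1.304]
wrist_force: [-1.0, 1.3, 6.4]
width: 9.2
```

send_rows(rows="0 0 0 0 -1 0 0;0 0 0 0 -0.5 0 0;0 0 0 0 0 0 0")

```text
clock: 37.28
tcp_pos: [630.1, 157.6, 301.7]
tcp_rot: [-1.305, 1.143, 1.304]
wrist_force: [-1.0, 1.8, 5.2]
width: 9.4
```

send_rows(rows="0 0 0 0 -1 0 0;0 0 0 0 0 0 0;0 0 0 0 0 0 0")

```text
clock: 37.65
tcp_pos: [630.5, 157.7, 301.8]
tcp_rot: [-1.304, 1.145, 1.305]
wrist_force: [-4.9, 1.9, 7.7]
width: 9.5
```

send_rows(rows="0 0 0 0 -1 0 0;0 0 0 0 0 0 0;0 0 0 0 0 0 0")

```text
clock: 38.02
tcp_pos: [630.8, 157.7, 301.7]
tcp_rot: [-1.304, 1.146, 1.306]
wrist_force: [-8.1, 1.9, 10.6]
width: 9.1
```

The stop is felt: force grows and there is no more travel. I'll release, rise and check.

send_rows(rows="0 0 0 0 0 0 0.32;0 0 0 0 0 0 0.32;0 0 0 0 0 0 0.32;0 0 0 -15 0 0 0.32;0 0 0 -35 0 0 0.32;0 0 0 -45 0 0 0.32;0 0 0 -40 0 -40 0.32;0 0 0 0 30 -50 0.32;0 0 0 0 30 -50 0.32;0 0 0 0 30 -50 0.32")

```text
clock: 39.28
tcp_pos: [566.3, -44.2, 437.3]
tcp_rot: [-1.305, 1.144, 1.303]
wrist_force: [0.6, -0.6, -0.2]
width: 28.3
```

send_rows(rows="0 0 0 0 10 -50 0.32;0 0 0 0 0 -50 0.32;0 0 0 0 0 -20 0.32;0 0 0 0 0 0 0.32")

```text
clock: 39.78
tcp_pos: [573.0, -164.0, 436.3]
tcp_rot: [-1.303, 1.146, 1.303]
wrist_force: [-0.1, 0.4, 0.6]
width: 28.1
```

```bash
python3 -c "
from h import *
snap('top','t20');snap('scene','s20');st();crop('t20',160,50,280,200,4,'c20');crop('s20',110,130,260,280,4,'c21')
ux=np.array([.9915,.1302,0])
for t in('t0','t20','s0','s20'):
  P=cloud(t);X=P@ux;z=P[...,2];Y=P@np.array([-.1302,.9915,0])
  w=(X>600)&(X<660)&(Y>35)&(Y<110)&(z>130)&(z<146);v=(X>660)&(X<700)&(Y>-20)&(Y<170)&(z>154)&(z<165);print(t,w.sum(),np.median(X[w]),'panel',np.percentile(X[v],[2,50]))
"
```

```text
clock 39.875
q [ 0.052  0.21  -0.122 -0.    -1.239  0.078]
joint_vel [ 0.019 -0.005 -0.005 -0.     0.001  0.002]
joint_torque [-8.4900e-01 -4.6497e+01  2.9631e+01  7.0850e+00  3.1000e-02  2.9000e-02]
tcp_pos [ 572.971 -162.478  436.19 ]
tcp_rot [-1.304  1.145  1.304]
wrist_force [0.273 0.862 0.521]
torque [ 0.013  0.138 -0.012]
width 28.186
t0 85 643.7396619300521 panel [688.23144475 690.50784558]
t20 68 644.1208342479351 panel [688.35790071 690.69589831]
s0 71 641.9796064093151 panel [687.39530209 689.67473606]
s20 75 642.8116124888442 panel [687.78787216 690.09821727]
```

View pics/t20.png

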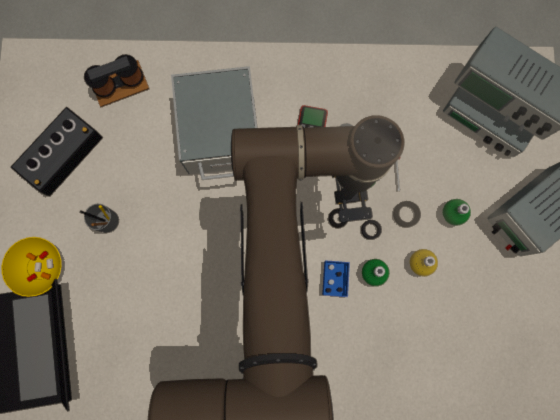

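View pics/c21.png

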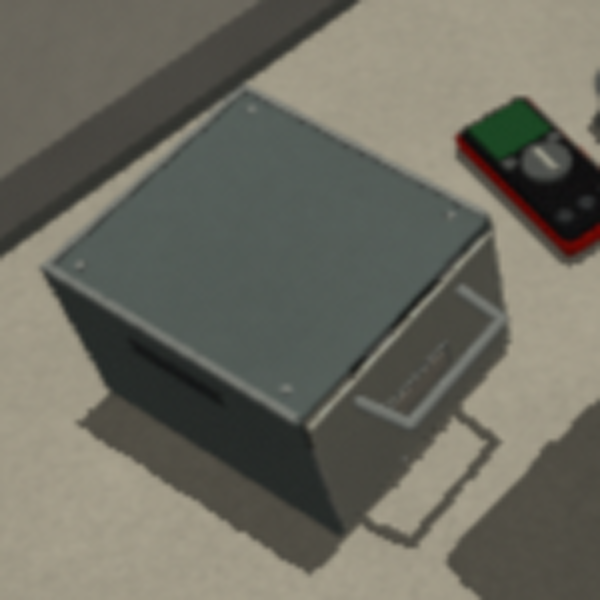

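The drawer is shut exactly as in the first pictures, the bystanders are in place, and the robot is touching nothing. I'll hand in.

```bash
python3 -c "
from plant import ctrl
print(ctrl.sign_off())"
```

```text
the job is handed in; nothing more can be done
None
```

I pulled the drawer out about 196 mm and put each lamp, cap up, into its bay: the big one in the wide bay, the small one in the narrow one. I let go of each only after feeling it rest at about +2.5 N, at the heights where the pads were seen. Then I pushed the drawer slowly shut until I felt the stop at about 8 N, and handed in at about 40 s on the clock.

**Drawer:** in both fixed cameras its front and handle were within 1 mm of where they were at the start, when it was shut.

**Lamps:** both stood upright in their bays in the last pictures before closing. I could not see them once the drawer was shut.

**Other things on the bench:** everything visible in the last pictures looked unmoved. In the last top view the arm hid the spool, part of the meter and screwdriver, and the nearest green globe.

**One reading was off:** the big lamp's grip read 29 mm against the 26 mm cap. The fingertips probably reached just below the cap, but the lamp stayed upright and did not slip.

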